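# Crank two walnuts into the mug

### The arm

A 6-joint arm with a two-finger parallel gripper is mounted at the origin on a cart in front of the work surface, level with it; the furniture and walls round the work are solid. World frame = base frame: x ahead of the robot, y to its left, z up, the work surface at z = 0. Lengths are in m, angles in degrees, forces in N, time in s.
With the tool pointing down it reaches from about 0.35 to 0.875 m from the base axis. Payload 4.2 kg.
Tool frame: the origin (TCP) lies at the very end of the fingers, on their centre line; the grasp point (between the pads) lies 19 mm behind it; z points along the fingers, y is the line along which they close (so a half turn about z gives the same grasp; the last joint's range is limited). The gripper opens to 87 mm and grips with 3 to 60 N. Pads are 19 mm wide; open, the fingers measure 117 mm over their backs; the gripper's body (75 mm by 190 mm) begins 51 mm behind the grasp point.
Start: joints at [86.895, 22.042, 0.453, 0, -68.411, -14.817], TCP at [0.192, 0.595, 0.223] pointing down, gripper open.
Joint ranges: [-179.83, 179.83], [-69.29, 118.12], [-61.27, 80.66], [-181.25, 117.63], [-171.15, -9.14], [-177.46, 177.46]. Speed limits (degrees/s): [159.86, 159.86, 180, 180, 180, 180].

### API

Orientations are given as a 3x3 rotation matrix whose columns are the frame's x, y, z axes.
In Python, from station import sense, optics, r gives the robot as it stands. The module is installed in compiled form; this text tells all that it offers.
- The arm moves only by the shell command python3 -m pendant 'ROWS' [OPENING]. ROWS is JSON, a list that holds one entry, the list of rows, each a list of 4 numbers: the shift along the tool's x, y, z normalised to -1 to 1, where 1 is 100 mm, then the turn about the tool's z normalised to -1 to 1, where 1 is 2 rad. A call has 1 to 8 rows; each row is the pose to reach, as a shift and turn from the pose commanded when the call began, along the tool's axes at that moment; what a row does not reach only later rows make up. A row lasts 1/10 s, in which the tool goes at most 50 mm and 8.59 degrees, less where a joint would pass 70% of its speed; a pose out of reach is approached as far as the arm can. A call with a number of a shift or a turn outside -1 to 1 is refused whole. A call with a gripper value outside its range is refused whole. OPENING is the closure, from 0 (fully open) to 1 (shut), set as the call begins (- or left out, the last holds). The fingers move at their own pace and stop on an object; the grip force is fixed at half the most. Time passes only in rows, so rows that repeat a pose let the fingers close. It gives the time, the measured TCP pose, the force, the opening and the grip force at its end, in the units of the state.
- sense(): the state, without advancing time (a new reading comes with each control period).
- optics.capture(name): name is "scene" or "side" or "wrist"; returns the picture (480x640x3 uint8, red, green, blue); there is no depth.
- optics.get_calibration(name): a dict with "camera_matrix" (3x3 intrinsics, pixels), "camera_from_world" (4x4, takes a point from world to camera coordinates). Camera axes: x right, y down, z forward; pixel columns grow to the right and rows downward; lengths in m; the calibration is good to about 2 mm. A picture is of the moment at which its call begins: read the wrist's pose just before it. get_calibration takes no time and is no camera call; for the wrist camera it gives the pose at the moment of the call.
- r.finish_job(): hands the job in; it is judged then, once.
The state is a dict: "time_s": time; "joints": joint angles; "joint_velocities": joint speeds; "effort": joint torques, N m; "tcp_pos": TCP position; "ee_rot": TCP orientation; "wrist_force": force on the tool from outside, world axes, zero at the start; "moment": the same for the moment, N m; "gripper_width": opening from 0.0 (shut) to 1.0 (fully open); "gripper_force": force on a finger pad.
Only numpy, scipy, OpenCV 4.12 (cv2) and the standard library are available. Lean on these libraries where they do the work, as an engineer would, in place of code of your own. Each camera call takes 0.05 s, during which the arm holds its last target. There are 200 camera calls.

### The job

Stand the plain mug upright, centred under the spout of the nut dispenser and let go of it, then turn the dispenser's crank clockwise (seen from above) two full turns so that exactly two walnuts drop into the mug, finish with the crank arm back at its home mark, opposite the spout, and let go. The crank has a heavy point once in every turn: take it through at a steady pace, never letting it spring back or run ahead faster than a turn in one and a half seconds. Leave the other things standing where they are.

Things in the scene. Friction and masses are not known exactly. Their poses are not given: they have to be found in the camera images.
- mug_centre (a point): Centre of the loose plain one-coloured mug (not the dotted one), on its axis, 46 mm above its foot. Open round mug, 83 mm outside diameter, about 74 mm inside at the rim, 92 mm high, 0.25 kg. Its handle points along its own -y; z is up.
- mug_handle (a point): Middle of the upright bar of the mug's handle, 67.5 mm from the mug's axis along the mug's own -y, 66 mm above its foot. The bar is about 10 mm wide (mug's x) and 16 mm deep (mug's y), from 30 to 87 mm above the foot; it can be pinched from above with the jaws closing along the mug's x.
- spout (a point): Centre of the downward-facing opening (34 x 42 mm) of the spout, 108 mm above the worktop (the mug's rim is at 92); walnuts fall straight down from it. Its outside reaches 20 mm further out, 24 mm to either side and up to z = 155 mm. Own -x points level outward; the crank's axis is 140 mm along its +x, the dispenser's foot begins 52 mm along +x. Below it the space is free.
- axis_top (a point): Point on the crank's vertical axis level with the middle of the knob, 268 mm above the worktop. -x points to the spout, +x to the home mark. The dispenser is fixed: a white column on a round foot, on it a round drum 172 mm across with clear walls and lid (top at 226 mm height) with walnuts between six vanes, and a steel crank on top.
- knob_centre (a point): Centre of the crank's upright wooden knob, 23 mm in diameter and 45 mm high (from 243.5 to 288.5 mm above the worktop), 70 mm from the axis. It spins freely on its pin, so the jaws that hold it can keep their direction while it goes round. The 16 mm wide crank arm runs just below it.
- crank (a joint): Angle of the crank in rad: 0 with the arm at the home mark, growing clockwise seen from above and counting on after a turn, so two turns end at 12.57. Starts between -0.5 and 0.3. The vanes turn a sixth as far and drop one walnut about three quarters of the way through each turn counted from the home mark.
- home_mark (a point): Small steel bar on the drum's lid, opposite the spout, 66 mm from the axis. The heavy point is on the other side, over the spout (3.14, 9.42): turning takes 2 to 3 N at the knob, but in the last 1 rad before that point a spring resists with up to 8 N more, and for 1 rad after it pushes the crank on as hard; let go before it, the crank springs back.
- nut_1_centre (a point): Centre of walnut 1, a ball 28 mm in diameter, 12 g, lying in the drum; the first to drop.
- nut_2_centre (a point): Centre of walnut 2, a ball 28 mm in diameter, 12 g, lying in the drum; the second to drop.
- nut_3_centre (a point): Centre of walnut 3, a ball 28 mm in diameter, 12 g, lying in the drum; to stay in the drum.
- nut_4_centre (a point): Centre of walnut 4, a ball 28 mm in diameter, 12 g, lying in the drum; to stay in the drum.
- nut_5_centre (a point): Centre of walnut 5, a ball 28 mm in diameter, 12 g, lying in the drum; to stay in the drum.
- mug: The same plain mug; origin under the middle of mug and handle together, at the foot.
- dotted_mug: Bystander: white mug with dots, 92 x 127 x 93 mm, origin at the foot.
- tub: Bystander: yoghurt tub, 72 mm wide, 71 mm high, origin at the foot.
- soup_tin: Bystander: tin, 58 mm wide, 72 mm high, origin at the foot.
Not all that is in view belongs to the job. What is shaped like the mug but purple is not meant.

How it is judged:
By the outcome, as a careful person would: the job done as asked, in the order asked, and still so for the second after the job is handed in, with the robot touching nothing.
It also fails if it takes over 72 s, if anything falls off the work surface, if the arm or the gripper's body presses on something with over 40 N, if the wrist force passes 120 N, or if a joint passes its speed limit or range.

## Working session

There is one attempt and no reset: what is moved stays moved. The work goes in short steps, Python scripts to look and compute and a shell command to move; the robot and the scene stay as the last step left them, time stands still between calls to the robot, and variables do not carry over. Pictures are saved under pics/ and viewed, at most 10 in all, crops included, and the job is handed in when it is done.

```bash
mkdir -p pics; python3 - <<'E'
from station import sense, optics, r
import cv2,numpy as np
s=sense();print(s)
for n in ["scene","side"]:
    c=optics.get_calibration(n);im=optics.capture(n)
    cv2.imwrite(f"pics/{n}0.png",im[:,:,::-1]);print(n,np.round(c["camera_matrix"],1).tolist(),np.round(c["camera_from_world"],3).tolist())
E
```

```text
{'time_s': 0.0, 'joints': array([ 8.68954507e+01,  2.20897093e+01,  3.79904495e-01, -2.94828241e-02,
       -6.84110222e+01, -1.48167360e+01]), 'joint_velocities': array([-0.08628827,  0.00264316, -0.00361169, -0.05797575, -0.02298994,
        0.0348564 ]), 'effort': array([-5.94008015e-04, -3.90669715e+01,  1.87400061e+01,  4.21977684e+00,
        1.09160817e-02, -1.97467325e-04]), 'tcp_pos': array([0.19211102, 0.59410738, 0.22147026]), 'ee_rot': array([[ 9.51421746e-01, -3.07890095e-01, -5.91979076e-04],
       [-3.07890654e-01, -9.51419476e-01, -2.07977374e-03],
       [ 7.71213128e-05,  2.16100679e-03, -9.99997662e-01]]), 'wrist_force': array([ 0.34286332,  0.80642958, -0.07360648]), 'moment': array([ 0.05789272, -0.02652489, -0.03890315]), 'gripper_force': 0.0, 'gripper_width': 1.0010380904788734}
scene [[467.8, 0.0, 317.2], [0.0, 467.8, 239.7], [0.0, 0.0, 1.0]] [[0.576, -0.818, 0.006, -0.298], [-0.625, -0.445, -0.642, 0.474], [0.527, 0.366, -0.767, 0.961], [0.0, 0.0, 0.0, 1.0]]
side [[534.8, 0.0, 309.5], [0.0, 534.8, 248.8], [0.0, 0.0, 1.0]] [[0.963, -0.27, -0.007, -0.522], [-0.17, -0.585, -0.793, 0.235], [0.21, 0.765, -0.61, 1.385], [0.0, 0.0, 0.0, 1.0]]
```

View pics/scene0.png

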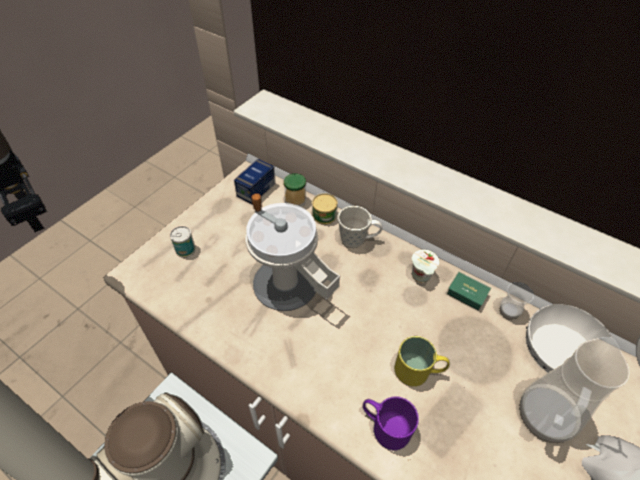

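View pics/side0.png

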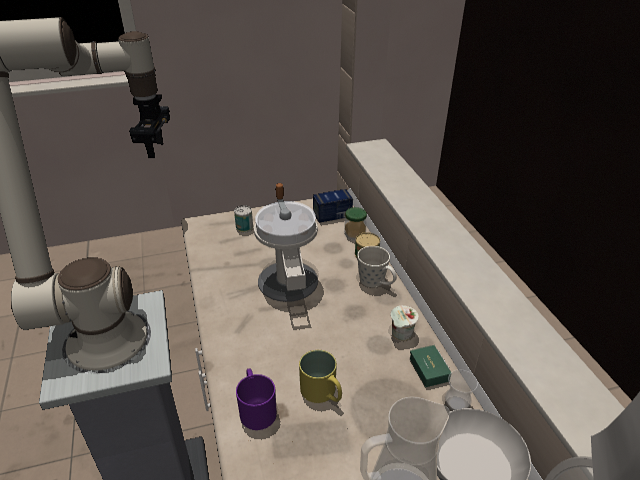

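Two pictures show: scene – yellow mug (416,362), purple mug (396,422), dotted mug (354,227), dispenser drum (281,235), knob (257,203), spout (322,278). Side – yellow mug (318,378), purple (257,402), dotted (374,268), drum (285,225), knob (280,191), spout (294,275). The yellow one fits: it is plain, neither purple nor dotted. I'll confirm with a crop that also covers the dispenser.

```bash
cat > h.py <<'E'
import numpy as np,cv2
from station import sense,optics,r
def ray(n,u,v,c=None):
    c=c or optics.get_calibration(n);M=c["camera_from_world"];K=c["camera_matrix"]
    R=M[:3,:3];o=-R.T@M[:3,3];d=R.T@np.linalg.solve(K,[u,v,1.]);return o,d/np.linalg.norm(d)
def plane(n,u,v,z,c=None):
    o,d=ray(n,u,v,c);return o+d*(z-o[2])/d[2]
def tri(rs):
    A=sum(np.eye(3)-np.outer(d,d) for o,d in rs);b=sum((np.eye(3)-np.outer(d,d))@o for o,d in rs)
    p=np.linalg.solve(A,b);return p,[np.linalg.norm((np.eye(3)-np.outer(d,d))@(p-o)) for o,d in rs]
def proj(n,p,c=None):
    c=c or optics.get_calibration(n);q=c["camera_from_world"]@np.append(p,1);q=c["camera_matrix"]@q[:3];return q[:2]/q[2]
E
python3 - <<'E'
from h import *
a=cv2.imread("pics/scene0.png");b=cv2.imread("pics/side0.png")
def cr(i,x,y,w,h,k): return cv2.resize(i[y:y+h,x:x+w],None,fx=k,fy=k,interpolation=cv2.INTER_CUBIC)
out=np.vstack([np.hstack([cr(a,235,185,120,150,3)[:300] if 0 else cv2.resize(a[185:335,235:355],(400,500)),cv2.resize(b[175:325,240:360],(400,500))])])
out=np.vstack([out[:],]) 
m=np.hstack([cv2.resize(a[330:390,385:465],(133,100)),cv2.resize(b[345:405,290:370],(133,100))])
pad=np.zeros((100,800,3),np.uint8);pad[:,:266]=m
cv2.imwrite("pics/c1.png",np.vstack([out,pad]))
for n,i,roi in(("scene",a,(385,330,465,392)),("side",b,(290,340,350,415))):
    h=cv2.cvtColor(i,cv2.COLOR_BGR2HSV)
    for nm,lo,hi in (("yel",(18,120,40),(35,255,255)),("orange",(3,120,60),(16,255,255))):
        k=cv2.inRange(h,lo,hi);N,l,st,ce=cv2.connectedComponentsWithStats(k)
        print(n,nm,[(st[j].tolist(),ce[j].round(1).tolist()) for j in range(1,N) if st[j,4]>40])
E
```

```text
scene yel [([286, 188, 18, 16, 167], [295.0, 195.6]), ([395, 350, 54, 36, 742], [415.8, 370.9])]
scene orange [([251, 193, 10, 18, 131], [256.3, 200.9])]
side yel [([300, 366, 42, 37, 961], [319.4, 387.3])]
side orange []
```

View pics/c1.png

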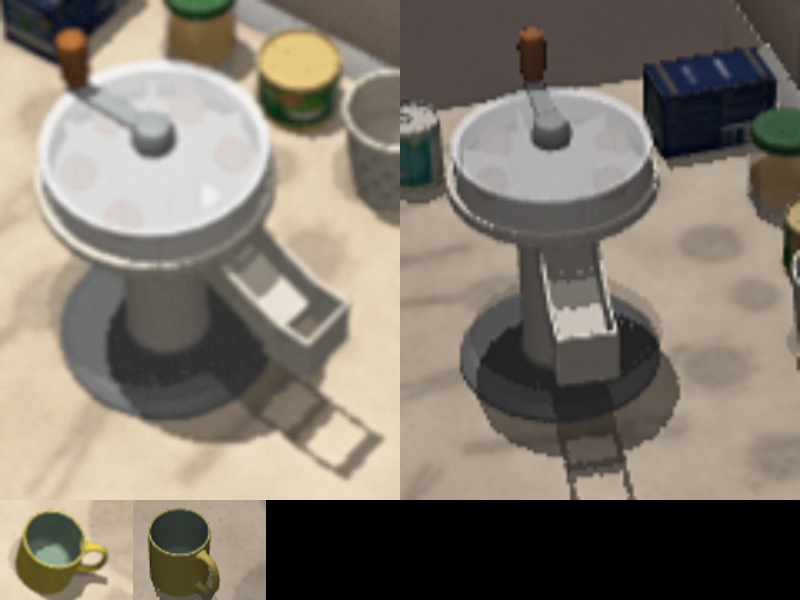

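The crop confirms the yellow mug: plain, one colour, handle at scene (442,363) and side (336,389). It also shows the hub at scene (281,224) and side (285,213), plus the outer corners of the spout.

```bash
python3 - <<'E'
from h import *
S=lambda x,y:(235+x/3.333*1.0,185+y/3.333);D=lambda x,y:(240+(x-400)/3.333,175+y/3.333)
P={}
for k,s,d in (("knob",S(73.5,60),D(532,54)),("hub",S(153,130),D(550,128)),("spR",S(347,307),D(617,336)),("spL",S(303,342),D(556,340)),
 ("rim",(416.2,354),(318.2,367.2)),("handle",(442,363.6),(335.6,389.4)),
 ("purple",(396,410),(257,387)),("tub",(425,258),(404,314)),("dot",(354,218),(374,256))):
    p,e=tri([ray("scene",*s),ray("side",*d)]);P[k]=p;print(k,p.round(4),np.round(e,4))
m=(P["spR"]+P["spL"])/2;ax=P["hub"];print("spout end mid",m,"dir",(m-ax)[:2],np.hypot(*(m-ax)[:2]))
E
```

```text
knob [0.5058 0.164  0.2643] [0.0001 0.0001]
hub [0.5035 0.094  0.2378] [0.0008 0.0008]
spR [ 0.5133 -0.0651  0.1475] [0.0003 0.0003]
spL [ 0.4683 -0.0581  0.1499] [0.001 0.001]
rim [ 0.4808 -0.297   0.0747] [0.0012 0.0012]
handle [ 0.504  -0.3535  0.0564] [0.0006 0.0006]
purple [ 0.3369 -0.3228  0.0886] [0.003 0.003]
tub [ 0.739  -0.1891  0.0715] [0.0022 0.0022]
dot [0.7417 0.0333 0.0867] [0. 0.]
spout end mid [ 0.49078157 -0.0616066   0.14870846] dir [-0.01267643 -0.15563806] 0.15615344251760524
```

```bash
R='[[[0.3,0.3,-0.15,0],[0.6,0.6,-0.3,0],[0.9,0.9,-0.45,0],[1,1,-0.5,0]]]'
python3 -m pendant '[[[0.3,0.3,-0.2,0],[0.6,0.6,-0.4,0],[0.9,0.9,-0.6,0],[1,1,-0.7,0]]]' 0
python3 -m pendant '[[[0.3,0.3,-0.2,0],[0.6,0.6,-0.4,0],[0.9,0.9,-0.6,0],[1,1,-0.7,0]]]'
python3 -m pendant '[[[0.3,0.3,-0.15,0],[0.6,0.6,-0.3,0],[0.9,0.9,-0.5,0],[1,1,-0.6,0],[1,1,-0.6,0],[1,1,-0.6,0]]]'
python3 - <<'E'
from h import *
s=sense();c=optics.get_calibration("wrist");M=c["camera_from_world"];R=M[:3,:3];o=-R.T@M[:3,3]
print("cam in tool",s["ee_rot"].T@(o-s["tcp_pos"]),(s["ee_rot"].T@R.T).round(2),c["camera_matrix"].round(1).tolist())
im=optics.capture("wrist");cv2.imwrite("pics/w1.png",im[:,:,::-1]);np.save("w1.npy",M)
for k,p in (("hub",(.5035,.094,.24)),("knob",(.5058,.164,.2885)),("spout",(.492,-.046,.108))):print(k,proj("wrist",p,c))
E
```

```text
time_s: 0.5
tcp_pos: [0.2579, 0.4662, 0.2946]
ee_rot: [[0.951, -0.309, 0.001], [-0.309, -0.951, 0.002], [0.0, -0.002, -1.0]]
wrist_force: [0.3, -0.4, -0.2]
gripper_width: 0.999
gripper_force: 0.0
time_s: 0.9
tcp_pos: [0.3221, 0.3408, 0.3646]
ee_rot: [[0.951, -0.31, 0.002], [-0.31, -0.951, 0.002], [0.001, -0.003, -1.0]]
wrist_force: [0.8, 0.0, -0.1]
gripper_width: 1.003
gripper_force: 0.0
time_s: 1.5
tcp_pos: [0.3853, 0.2174, 0.4216]
ee_rot: [[0.951, -0.308, -0.002], [-0.308, -0.951, -0.0], [-0.001, 0.001, -1.0]]
wrist_force: [-0.5, -0.1, -0.4]
gripper_width: 1.003
gripper_force: 0.0
cam in tool [ 7.37414327e-02  8.42701767e-05 -1.62232980e-01] [[ 0.   -0.96 -0.27]
 [ 1.    0.    0.  ]
 [-0.   -0.27  0.96]] [[408.3, 0.0, 318.3], [0.0, 408.3, 237.3], [0.0, 0.0, 1.0]]
hub [424.89161109  15.29736218]
knob [338.88500707  29.75504174]
spout [525.90058862  12.39952656]
```

View pics/w1.png

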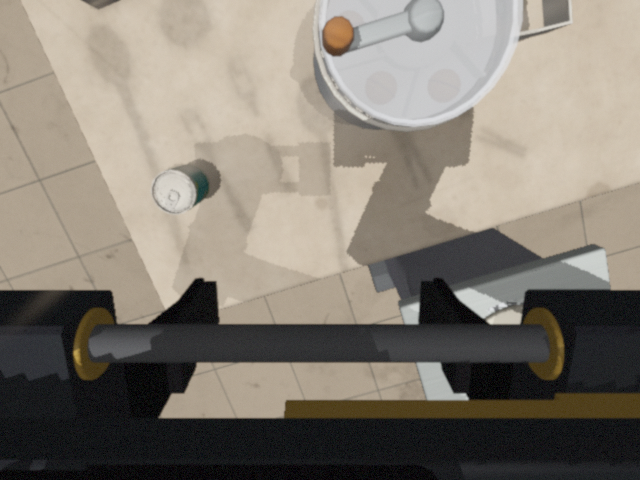

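The wrist view shows the knob top at (339,34), the hub at (426,17), and a tin at (180,190). One more hop puts the whole dispenser in view.

```bash
python3 -m pendant '[[[0.3,0.3,0,0],[0.6,0.6,0,0],[0.9,0.9,0,0],[0.9,1,0,0]]]'
python3 -m pendant '[[[0,0.3,0,0],[0,0.4,0,0],[0,0.4,0,0],[0,0.4,0,0]]]'
python3 - <<'E'
from h import *
c=optics.get_calibration("wrist")
im=optics.capture("wrist");cv2.imwrite("pics/w2.png",im[:,:,::-1]);np.save("w2.npy",c["camera_from_world"])
for k,p in (("hub",(.5035,.094,.24)),("knob",(.5058,.164,.2885)),("spout",(.492,-.046,.108))):print(k,proj("wrist",p,c))
E
```

```text
time_s: 1.95
tcp_pos: [0.4413, 0.0928, 0.4207]
ee_rot: [[0.951, -0.31, -0.003], [-0.31, -0.951, -0.002], [-0.002, 0.003, -1.0]]
wrist_force: [-0.4, -0.6, 0.2]
gripper_width: 1.002
gripper_force: 0.0
time_s: 2.35
tcp_pos: [0.4279, 0.057, 0.4222]
ee_rot: [[0.952, -0.307, -0.0], [-0.307, -0.952, 0.0], [-0.0, -0.0, -1.0]]
wrist_force: [-0.2, 0.7, 0.7]
gripper_width: 1.002
gripper_force: 0.0
hub [247.03964501 137.5372199 ]
knob [143.3238206  167.74951004]
spout [388.92126885 103.23263659]
```

View pics/w2.png

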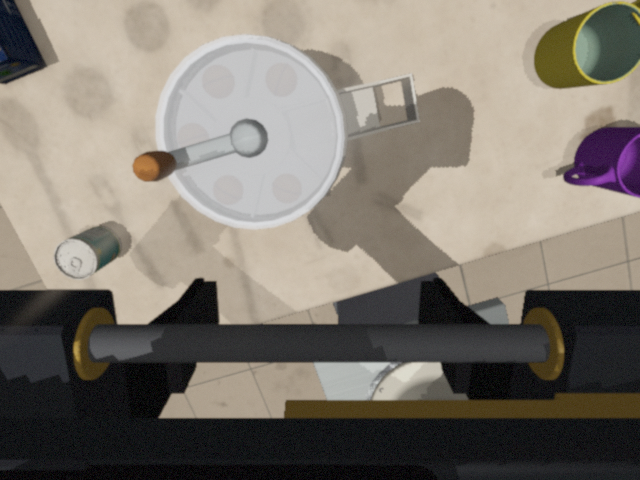

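The view shows the drum centred at about (251,132), hub (249,138), knob (153,166), spout outer-end corners (413,76) and (417,122), and the yellow mug at right (590,45).

```bash
python3 - <<'E'
from h import *
K=optics.get_calibration("wrist")["camera_matrix"]
C1={"camera_matrix":K,"camera_from_world":np.load("w1.npy")};C2={"camera_matrix":K,"camera_from_world":np.load("w2.npy")}
kn=[]
for f,roi in(("w1",(300,0,380,70)),("w2",(120,140,190,190))):
    i=cv2.imread(f"pics/{f}.png");h=cv2.cvtColor(i,cv2.COLOR_BGR2HSV);m=cv2.inRange(h,(3,110,60),(18,255,255))
    x0,y0,x1,y1=roi;ys,xs=np.nonzero(m[y0:y1,x0:x1]);kn.append((xs.mean()+x0,ys.mean()+y0));print(f,kn[-1],len(xs),xs.min()+x0,xs.max()+x0)
p,e=tri([ray(0,*kn[0],C1),ray(0,*kn[1],C2),ray("scene",256.5,203),ray("side",279.6,191.2)]);print("knob",p,np.round(e,4))
hub,e=tri([ray(0,426,16,C1),ray(0,249,138,C2),ray("scene",280.9,224),ray("side",285,213.4)]);print("hub",hub,np.round(e,4))
print("drum c at .226",plane(0,251.5,132,.226,C2))
L=[]
S=lambda x,y:(235+x/3.333,185+y/3.333);D=lambda x,y:(240+(x-400)/3.333,175+y/3.333)
for w,s,d in(((413.5,76.5),S(347,307),D(617,336)),((417.5,122),S(303,342),D(556,340))):
    q,e=tri([ray(0,*w,C2),ray("scene",*s),ray("side",*d)]);L.append(q);print(q,np.round(e,4))
m=(L[0]+L[1])/2;v=(m-hub)[:2];print("mid",m,v,np.hypot(*v),np.degrees(np.arctan2(v[1],v[0])))
w=(L[0]-L[1])[:2];print("edge normal",np.degrees(np.arctan2(-w[0],w[1])))
# colour ellipse of opening, sides parallel direction
for a in((344,92),(413.5,76.5),(348,137),(417.5,122)):print("z.15",plane(0,*a,.15,C2))
E
```

```text
w1 (np.float64(337.39003645200484), np.float64(34.8955042527339)) 823 324 352
w2 (np.float64(151.06388206388206), np.float64(164.83783783783784)) 814 133 172
knob [0.50625811 0.16537757 0.26434979] [0.002  0.0024 0.0009 0.0009]
hub [0.50288711 0.09300921 0.23875344] [0.0001 0.0003 0.001  0.0008]
drum c at .226 [0.50684552 0.09120547 0.226     ]
[ 0.51081867 -0.06793563  0.15130005] [0.0015 0.0013 0.0019]
[ 0.4667138  -0.06063356  0.1530171 ] [0.0009 0.0018 0.0013]
mid [ 0.48876623 -0.06428459  0.15215857] [-0.01412088 -0.15729381] 0.157926378624049 -95.12991258242992
edge normal -99.40070507505665
z.15 [0.51673625 0.00123146 0.15      ]
z.15 [ 0.50949012 -0.06880173  0.15      ]
z.15 [0.47341824 0.01002938 0.15      ]
z.15 [ 0.46591703 -0.06201086  0.15      ]
```

```bash
python3 -m pendant '[[[0.13,0.3,0,0],[0.26,0.6,0,0],[0.4,0.9,0,0],[0.5,1,0,0]]]' >/dev/null
python3 -m pendant '[[[0.13,0.3,0,0],[0.26,0.6,0,0],[0.4,0.9,0,0],[0.5,1,0,0]]]' >/dev/null
python3 -m pendant '[[[0.13,0.3,0.2,0],[0.26,0.6,0.4,0],[0.4,0.9,0.6,0],[0.6,1,0.7,0],[0.6,1.0,0.7,0]]]' >/dev/null
python3 -m pendant '[[[0,0.2,0.2,0.07],[0,0.2,0.5,0.14],[0,0.2,0.5,0.21],[0,0.2,0.5,0.28],[0,0.2,0.5,0.36],[0,0.2,0.5,0.437],[0,0.2,0.5,0.437],[0,0.2,0.5,0.437]]]'
python3 - <<'E'
from h import *
c=optics.get_calibration("wrist")
im=optics.capture("wrist");cv2.imwrite("pics/w3.png",im[:,:,::-1]);np.save("w3.npy",c["camera_from_world"])
E
```

```text
time_s: 4.5
tcp_pos: [0.4823, -0.2968, 0.3029]
ee_rot: [[0.378, -0.926, 0.001], [-0.926, -0.378, -0.0], [0.0, -0.001, -1.0]]
wrist_force: [-0.0, 1.3, 0.2]
gripper_width: 1.001
gripper_force: 0.0
```

View pics/w3.png

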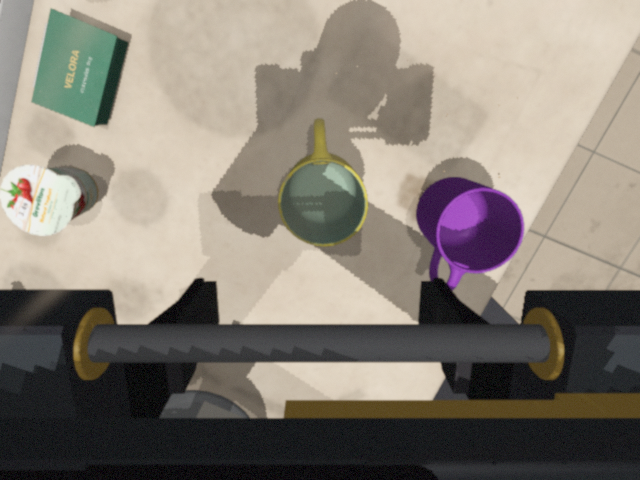

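The yellow mug is seen from above: rim centre (323,202), handle bar around (319,120–158), pointing up in the picture. The purple mug is clear at right.

```bash
python3 - <<'E'
from h import *
K=optics.get_calibration("wrist")["camera_matrix"];C={"camera_matrix":K,"camera_from_world":np.load("w3.npy")}
i=cv2.imread("pics/w3.png");h=cv2.cvtColor(i,cv2.COLOR_BGR2HSV);m=cv2.inRange(h,(20,110,60),(35,255,255))[:270];m[:,:250]=0;m[:,400:]=0
ys,xs=np.nonzero(m)
for v in range(ys.min(),165,4):
    q=xs[ys==v];print(v,q.min(),q.max(),len(q))
b=ys>165;q=np.c_[xs[b],ys[b]].astype(np.int32);hull=cv2.convexHull(q);(cx,cy),ax,an=cv2.fitEllipse(hull);print("rim",cx,cy,ax)
s=sense();R=s["ee_rot"];t=s["tcp_pos"]
p1=plane(0,cx,cy,.092,C);print("mug",p1)
rs=ray(0,cx,cy,C); print("rim tri",tri([rs,ray("scene",416.2,352.5),ray("side",318.2,366.2)]))
for v,z in((120,.066),(130,.087),(138,.087),(145,.087)):
    qx=xs[abs(ys-v)<2].mean();p=plane(0,qx,v,z,C);print(v,qx,p,"dist",np.hypot(*(p-p1)[:2]),"yaw",np.degrees(np.arctan2(*(p-p1)[[1,0]])))
print("tool yaw",np.degrees(np.arctan2(R[1,0],R[0,0])),t)
E
```

```text
120 316 320 3
124 315 323 9
128 314 323 10
132 314 324 11
136 315 324 10
140 315 324 10
144 314 325 12
148 314 325 12
152 314 327 14
156 309 335 25
160 302 342 39
164 297 347 15
rim 322.7319030761719 201.70460510253906 (87.6990737915039, 89.79165649414062)
mug [ 0.4784417  -0.30098254  0.092     ]
rim tri (array([ 0.47926932, -0.29804746,  0.08130108]), [np.float64(0.002023699548304756), np.float64(0.003322091393996123), np.float64(0.0018530361619555537)])
120 318.44444444444446 [ 0.50972067 -0.36693697  0.066     ] dist 0.07299561978606849 yaw -64.62729452556688
130 318.84375 [ 0.50611139 -0.35904657  0.087     ] dist 0.06431984339981972 yaw -64.52044705588953
138 319.5 [ 0.50292263 -0.35282019  0.087     ] dist 0.05732763250643431 yaw -64.72043472924038
145 319.8235294117647 [ 0.50031501 -0.34723273  0.087     ] dist 0.051161717092306526 yaw -64.68891807916049
tool yaw -67.78507843817722 [ 0.48216828 -0.29698258  0.30281537]
```

```bash
python3 -m pendant '[[[0.2,0,0.1,-0.014],[0.4,0.01,0.3,-0.028],[0.6,0.01,0.6,-0.028],[0.7,0.013,0.9,-0.028],[0.7,0.013,1,-0.028]]]' 0.3 >/dev/null
python3 -m pendant '[[[0,0,0.3,0],[0,0,0.6,0],[0,0,0.8,0],[0,0,0.8,0],[0,0,0.8,0]]]'
python3 - <<'E'
from h import *
c=optics.get_calibration("wrist")
im=optics.capture("wrist");h=cv2.cvtColor(im,cv2.COLOR_RGB2HSV);m=cv2.inRange(h,(20,110,60),(35,255,255));m[:,:220]=0;m[:,420:]=0
ys,xs=np.nonzero(m)
for v in range(ys.min(),ys.max(),8):
    q=xs[ys==v];print(v,q.min(),q.max(),len(q),end="; ") if len(q) else 0
s=sense();R=s["ee_rot"];t=s["tcp_pos"];print(t,proj("wrist",t+R@[0,0,.0],c))
cv2.imwrite("pics/w4.png",im[:,:,::-1]);print(s["gripper_width"])
E
```

```text
time_s: 5.55
tcp_pos: [0.5075, -0.3632, 0.124]
ee_rot: [[0.428, -0.904, 0.001], [-0.904, -0.428, -0.001], [0.002, -0.001, -1.0]]
wrist_force: [0.1, -0.1, -0.4]
gripper_width: 0.701
gripper_force: 0.0
236 314 317 4; 244 309 323 15; 252 308 324 17; 260 307 324 18; 268 307 325 19; 276 288 345 58; 284 278 355 78; 292 271 362 92; 300 267 366 100; 308 264 368 105; 316 261 370 110; 324 314 319 2; 364 247 385 9; 372 244 387 5; 380 242 389 6; 388 242 390 6; 396 242 390 6; 404 220 419 189; 412 220 418 181; [ 0.5080055  -0.36338944  0.12463676] [315.22553429 299.45502712]
0.6981879740858932
```

View pics/w4.png

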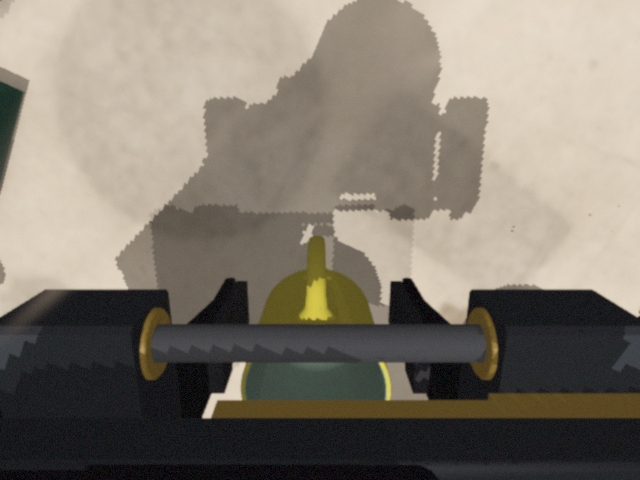

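The handle at (316,240–270) sits centred between the fingers, so I descend and close.

```bash
python3 -m pendant '[[[0,0,0.2,0],[0,0,0.4,0],[0,0,0.6,0],[0,0,0.74,0],[0,0,0.74,0],[0,0,0.74,0]]]'
python3 -m pendant '[[[0,0,0,0],[0,0,0,0],[0,0,0,0],[0,0,0,0],[0,0,0,0],[0,0,0,0],[0,0,0,0]]]' 1
```

```text
time_s: 6.2
tcp_pos: [0.5076, -0.3635, 0.0497]
ee_rot: [[0.426, -0.904, 0.002], [-0.904, -0.426, -0.001], [0.002, -0.001, -1.0]]
wrist_force: [-0.5, 0.6, 1.3]
gripper_width: 0.7
gripper_force: 0.0
time_s: 6.9
tcp_pos: [0.5068, -0.3631, 0.0485]
ee_rot: [[0.426, -0.905, 0.0], [-0.905, -0.426, -0.0], [0.0, -0.0, -1.0]]
wrist_force: [0.4, -1.0, 0.2]
gripper_width: 0.151
gripper_force: 0.2
```

```bash
python3 -m pendant '[[[0,0,0,0],[0,0,0,0],[0,0,0,0],[0,0,-0.03,0],[0,0,-0.08,0],[0,0,-0.14,0],[0,0,-0.2,0],[0,0,-0.2,0]]]'
python3 -m pendant '[[[0,0,0,0.04],[0,0,0,0.08],[0,0,0,0.12],[0,0,0,0.16],[0,0,0,0.2],[0,0,0,0.24],[0,0,0,0.269],[0,0,0,0.269]]]'
python3 - <<'E'
from h import *
s=sense();R=s["ee_rot"];t=s["tcp_pos"];d=np.array([.4834,-.1127,t[2]])-t
print(t,np.degrees(np.arctan2(R[1,0],R[0,0])),"tool shift",R.T@d)
for n in("side","scene"):
    im=optics.capture(n);h=cv2.cvtColor(im,cv2.COLOR_RGB2HSV);m=cv2.inRange(h,(18,110,40),(35,255,255));ys,xs=np.nonzero(m);print(n,len(xs),xs.mean(),ys.mean())
    cv2.imwrite(f"pics/{n}5.png",im[:,:,::-1])
a=cv2.imread("pics/side5.png")[280:420,240:400];b=cv2.imread("pics/scene5.png")[270:410,340:500]
cv2.imwrite("pics/c5.png",cv2.resize(np.hstack([a,b]),None,fx=2.5,fy=2.5,interpolation=cv2.INTER_CUBIC))
E
```

```text
time_s: 7.7
tcp_pos: [0.5075, -0.3635, 0.0699]
ee_rot: [[0.426, -0.905, 0.002], [-0.905, -0.426, -0.001], [0.002, -0.001, -1.0]]
wrist_force: [1.1, -0.3, -2.0]
gripper_width: 0.12
gripper_force: 29.9
time_s: 8.5
tcp_pos: [0.5065, -0.363, 0.0685]
ee_rot: [[-0.098, -0.995, -0.001], [-0.995, 0.098, 0.0], [-0.0, 0.001, -1.0]]
wrist_force: [-0.2, -1.0, -3.3]
gripper_width: 0.117
gripper_force: 29.9
[ 0.50651786 -0.36301033  0.06845876] -95.60846680800736 tool shift [-2.46852770e-01  4.74699840e-02  6.95754053e-05]
side 435 329.48735632183906 373.44367816091955
scene 537 417.5921787709497 352.5977653631285
```

View pics/c5.png

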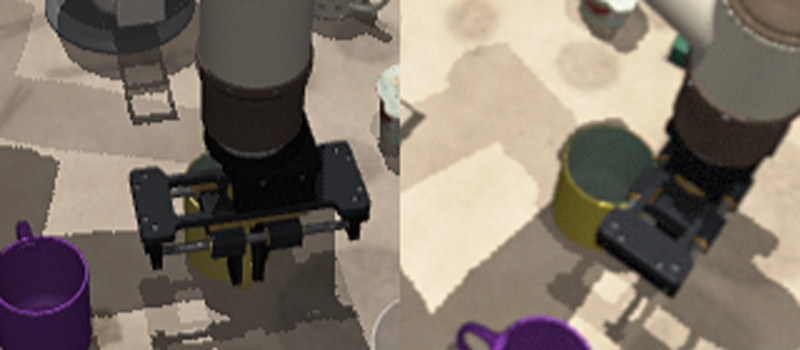

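Mug held upright by the handle: rim at scene crop (608,169), purple mug untouched. Next I check the held offset and approach the spout low.

```bash
python3 - <<'E'
from h import *
for u,v in((608.5,169.5),(606,168)):print(plane("scene",340+(u-400)/2.5,270+v/2.5,.112))
E
python3 -m pendant '[[[-0.2,0.1,0,0],[-0.4,0.2,0,0],[-0.6,0.3,0,0],[-0.8,0.4,0,0],[-0.95,0.475,0.03,0],[-1,0.475,0.05,0],[-1,0.475,0.1,0],[-1,0.475,0.1,0]]]'
```

```text
[ 0.50593979 -0.29489453  0.112     ]
[ 0.50598556 -0.29241422  0.112     ]
time_s: 9.4
tcp_pos: [0.4695, -0.2593, 0.058]
ee_rot: [[-0.098, -0.995, -0.001], [-0.995, 0.098, 0.0], [0.0, 0.001, -1.0]]
wrist_force: [-0.2, 0.5, -2.4]
gripper_width: 0.118
gripper_force: 30.0
```

```bash
python3 -m pendant '[[[-0.1,0,0,0],[-0.25,0,0,0],[-0.4,0,0,0],[-0.55,0,0,0],[-0.7,0,0,0],[-0.75,0,0,0],[-0.75,0,0,0]]]'
python3 -m pendant '[[[-0.1,0,0,0],[-0.2,0,0,0],[-0.32,0,0,0],[-0.44,0,0,0],[-0.56,0,0,0],[-0.68,0,0,0],[-0.72,0,0,0],[-0.72,0,0,0]]]'
python3 - <<'E'
from h import *
for n in("side","scene"):
    im=optics.capture(n);cv2.imwrite(f"pics/{n}6.png",im[:,:,::-1])
a=cv2.imread("pics/side6.png")[180:340,230:390];b=cv2.imread("pics/scene6.png")[210:370,240:400]
cv2.imwrite("pics/c6.png",cv2.resize(np.hstack([a,b]),None,fx=2.5,fy=2.5,interpolation=cv2.INTER_CUBIC))
E
```

```text
time_s: 10.1
tcp_pos: [0.4769, -0.1834, 0.0587]
ee_rot: [[-0.096, -0.995, 0.0], [-0.995, 0.096, -0.0], [0.0, -0.0, -1.0]]
wrist_force: [0.5, -0.1, -3.5]
gripper_width: 0.113
gripper_force: 30.0
time_s: 10.9
tcp_pos: [0.4838, -0.1119, 0.0586]
ee_rot: [[-0.096, -0.995, 0.0], [-0.995, 0.096, -0.0], [0.0, -0.0, -1.0]]
wrist_force: [-0.5, -1.3, -2.4]
gripper_width: 0.111
gripper_force: 30.0
```

View pics/c6.png

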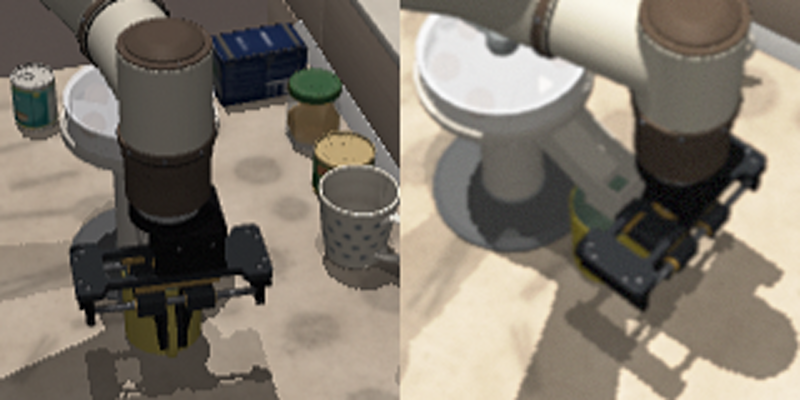

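The mug is under the spout, with the spout outlet just above the rim at scene crop (615,195). Lower, release, back out.

```bash
python3 -m pendant '[[[0,0,0.03,0],[0,0,0.06,0],[0,0,0.08,0],[0,0,0.09,0],[0,0,0.1,0],[0,0,0.1,0]]]'
python3 -m pendant '[[[0,0,0.1,0],[0,0,0.1,0],[0,0,0.1,0],[0,0,0.1,0],[0,0,0.1,0]]]' 0.4 | head -5 >/dev/null
python3 - <<'E'
from h import *
s=sense();print(s["tcp_pos"],s["wrist_force"],s["gripper_width"],s["gripper_force"])
E
```

```text
time_s: 11.6
tcp_pos: [0.4839, -0.1128, 0.0488]
ee_rot: [[-0.098, -0.995, 0.0], [-0.995, 0.098, -0.0], [0.0, -0.0, -1.0]]
wrist_force: [-0.1, -1.5, 0.1]
gripper_width: 0.113
gripper_force: 30.0
[ 0.48392435 -0.11255261  0.0386987 ] [ 0.17035111 -0.40973325  0.34648837] 0.48638299313053185 0.0
```

```bash
python3 -m pendant '[[[0.1,0,0,0],[0.25,0,0,0],[0.45,0,0,0],[0.7,0,0,0],[1,0,0,0],[1,0,0,0]]]' >/dev/null
for i in 1 2 3; do python3 -m pendant '[[[0,0,-0.3,0],[0,0,-0.6,0],[0,0,-0.9,0],[0,0,-1,0]]]' >/dev/null; done
python3 -m pendant '[[[-0.2,0,0,0],[-0.4,0,0,0],[-0.4,0,0,0],[-0.4,0,0,0]]]'
python3 - <<'E'
from h import *
c=optics.get_calibration("wrist")
im=optics.capture("wrist");cv2.imwrite("pics/w7.png",im[:,:,::-1]);np.save("w7.npy",c["camera_from_world"])
h=cv2.cvtColor(im,cv2.COLOR_RGB2HSV);m=cv2.inRange(h,(20,110,60),(35,255,255))[:285];ys,xs=np.nonzero(m);print(len(xs),xs.min(),xs.max(),ys.min(),ys.max())
for v in range(ys.min(),ys.max(),5):
    q=xs[ys==v];print(v,q.min(),q.max(),len(q),end="; ") if len(q) else 0
mc=np.array([.490,-.0455,.092]);a=np.linspace(0,2*np.pi,9)[:-1]
print(proj("wrist",mc,c),[proj("wrist",mc+[.0415*np.cos(t),.0415*np.sin(t),0],c).round(0).tolist() for t in a])
E
```

```text
time_s: 14.3
tcp_pos: [0.4774, -0.172, 0.3371]
ee_rot: [[-0.097, -0.995, -0.003], [-0.995, 0.097, 0.0], [-0.0, 0.003, -1.0]]
wrist_force: [0.4, -0.6, -0.3]
gripper_width: 0.599
gripper_force: 0.0
1563 51 347 188 284
188 51 51 1; 198 56 56 1; 213 54 54 1; 238 313 319 7; 243 313 320 8; 248 312 320 9; 253 312 320 9; 258 302 332 31; 263 295 338 44; 268 291 343 53; 273 289 345 57; 278 288 346 59; 283 286 347 33; [316.1672665  312.85206047] [[279.0, 316.0], [293.0, 339.0], [320.0, 346.0], [345.0, 334.0], [354.0, 309.0], [341.0, 286.0], [312.0, 278.0], [286.0, 291.0]]
```

View pics/w7.png

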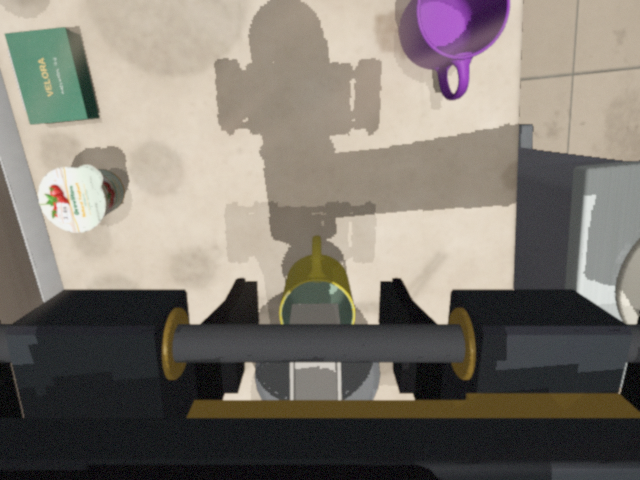

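The picture shows the yellow mug's rim spanning x 279–356 with its far edge at row 280, as predicted for a mug centred under the spout. The spout walls at x 291/341 are centred on it. Now to the knob.

```bash
for i in 1 2 3; do python3 -m pendant '[[[-0.3,0,0,0],[-0.6,0,0,0],[-0.9,0,0,0],[-1,0,0,0]]]' >/dev/null; done
python3 -m pendant '[[[-0.2,0.04,0,0],[-0.366,0.04,0,0],[-0.366,0.04,0,0],[-0.366,0.04,0,0]]]' 0.4
cat > k.py <<'E'
from h import *
s=sense();c=optics.get_calibration("wrist");im=optics.capture("wrist");h=cv2.cvtColor(im,cv2.COLOR_RGB2HSV)
m=cv2.inRange(h,(3,110,50),(18,255,255));m[320:]=0;m[:,:230]=0;m[:,410:]=0
m=cv2.morphologyEx(m,cv2.MORPH_OPEN,np.ones((3,3),np.uint8))
ys,xs=np.nonzero(m);print("px",len(xs),xs.min(),xs.max(),ys.min(),ys.max())
w=np.array([(v,xs[ys==v].min(),xs[ys==v].max()) for v in range(ys.min(),ys.max()+1) if (ys==v).any()]);print(w[::6].tolist())
t=s["tcp_pos"];R=s["ee_rot"];print(t,"pred px of knob top disc centre below tcp:",proj("wrist",[t[0],t[1],.2885],c),"edge",[proj("wrist",t*[1,1,0]+R@[a,b,0]*[1,1,0]+[0,0,.2885],c).round(0).tolist() for a,b in((.0115,0),(-.0115,0),(0,.0115),(0,-.0115))])
E
python3 k.py
```

```text
time_s: 15.95
tcp_pos: [0.5069, 0.1625, 0.3384]
ee_rot: [[-0.098, -0.995, -0.0], [-0.995, 0.098, -0.001], [0.001, 0.0, -1.0]]
wrist_force: [0.5, 0.3, 0.1]
gripper_width: 0.6
gripper_force: 0.0
px 1159 302 336 233 278
[[233, 324, 326], [239, 317, 331], [245, 312, 333], [251, 304, 335], [257, 302, 336], [263, 302, 335], [269, 304, 334], [275, 309, 329]]
[0.50687643 0.16254757 0.33835714] pred px of knob top disc centre below tcp: [315.84392195 262.66144428] edge [[316.0, 243.0], [316.0, 282.0], [337.0, 263.0], [295.0, 263.0]]
```

```bash
python3 -m pendant '[[[0,0.015,0.1,0],[0,0.015,0.3,0],[0,0.015,0.5,0],[0,0.015,0.7,0],[0,0.015,0.85,0],[0,0.015,0.85,0],[0,0.015,0.85,0]]]'
python3 -m pendant '[[[0,0,0,0],[0,0,0,0],[0,0,0,0],[0,0,0,0],[0,0,0,0],[0,0,0,0],[0,0,0,0],[0,0,0,0]]]' 1
```

```text
time_s: 16.7
tcp_pos: [0.5053, 0.1627, 0.2537]
ee_rot: [[-0.098, -0.995, 0.0], [-0.995, 0.098, -0.0], [0.0, -0.0, -1.0]]
wrist_force: [0.3, -0.5, -0.3]
gripper_width: 0.597
gripper_force: 0.0
time_s: 17.5
tcp_pos: [0.5055, 0.1633, 0.2539]
ee_rot: [[-0.098, -0.995, 0.001], [-0.995, 0.098, 0.0], [-0.0, -0.001, -1.0]]
wrist_force: [0.3, 0.1, 1.8]
gripper_width: 0.253
gripper_force: 30.0
```

```bash
python3 - <<'E'
import numpy as np
def T(a,b,n=8):
    t=np.linspace(a,b,n+1)[1:];print(round(a,2),"[[["+"],[".join(f"{.7*(np.cos(a)-np.cos(x)):.3f},{.7*(np.sin(a)-np.sin(x)):.3f},0,0" for x in t)+"]]]")
T(-.066,np.pi/3)
for k in range(1,6):T(k*np.pi/3,(k+1)*np.pi/3)
T(0,np.pi/3)
E
```

```text
-0.07 [[[0.000,-0.097,0,0],[0.014,-0.194,0,0],[0.041,-0.287,0,0],[0.081,-0.376,0,0],[0.133,-0.458,0,0],[0.195,-0.533,0,0],[0.268,-0.598,0,0],[0.348,-0.652,0,0]]]
1.05 [[[0.082,-0.040,0,0],[0.169,-0.070,0,0],[0.259,-0.088,0,0],[0.350,-0.094,0,0],[0.441,-0.088,0,0],[0.531,-0.070,0,0],[0.618,-0.040,0,0],[0.700,-0.000,0,0]]]
2.09 [[[0.076,0.051,0,0],[0.145,0.111,0,0],[0.205,0.180,0,0],[0.256,0.256,0,0],[0.297,0.338,0,0],[0.326,0.425,0,0],[0.344,0.515,0,0],[0.350,0.606,0,0]]]
3.14 [[[-0.006,0.091,0,0],[-0.024,0.181,0,0],[-0.053,0.268,0,0],[-0.094,0.350,0,0],[-0.145,0.426,0,0],[-0.205,0.495,0,0],[-0.274,0.555,0,0],[-0.350,0.606,0,0]]]
4.19 [[[-0.082,0.040,0,0],[-0.169,0.070,0,0],[-0.259,0.088,0,0],[-0.350,0.094,0,0],[-0.441,0.088,0,0],[-0.531,0.070,0,0],[-0.618,0.040,0,0],[-0.700,0.000,0,0]]]
5.24 [[[-0.076,-0.051,0,0],[-0.145,-0.111,0,0],[-0.205,-0.180,0,0],[-0.256,-0.256,0,0],[-0.297,-0.338,0,0],[-0.326,-0.425,0,0],[-0.344,-0.515,0,0],[-0.350,-0.606,0,0]]]
0 [[[0.006,-0.091,0,0],[0.024,-0.181,0,0],[0.053,-0.268,0,0],[0.094,-0.350,0,0],[0.145,-0.426,0,0],[0.205,-0.495,0,0],[0.274,-0.555,0,0],[0.350,-0.606,0,0]]]
```

```bash
python3 -m pendant '[[[0.000,-0.097,0,0],[0.014,-0.194,0,0],[0.041,-0.287,0,0],[0.081,-0.376,0,0],[0.133,-0.458,0,0],[0.195,-0.533,0,0],[0.268,-0.598,0,0],[0.348,-0.652,0,0]]]'
```

```text
time_s: 18.3
tcp_pos: [0.5683, 0.1219, 0.2539]
ee_rot: [[-0.098, -0.995, 0.003], [-0.995, 0.098, 0.001], [-0.001, -0.003, -1.0]]
wrist_force: [1.9, 3.3, 2.9]
gripper_width: 0.247
gripper_force: 30.0
```

```bash
python3 -m pendant '[[[0.082,-0.040,0,0],[0.169,-0.070,0,0],[0.259,-0.088,0,0],[0.350,-0.094,0,0],[0.441,-0.088,0,0],[0.531,-0.070,0,0],[0.618,-0.040,0,0],[0.700,0,0,0]]]'
```

```text
time_s: 19.1
tcp_pos: [0.5602, 0.0511, 0.2539]
ee_rot: [[-0.098, -0.995, 0.001], [-0.995, 0.098, -0.001], [0.001, -0.001, -1.0]]
wrist_force: [4.9, 1.1, 3.7]
gripper_width: 0.251
gripper_force: 30.0
```

```bash
python3 -m pendant '[[[0.076,0.051,0,0],[0.145,0.111,0,0],[0.205,0.180,0,0],[0.256,0.256,0,0],[0.297,0.338,0,0],[0.326,0.425,0,0],[0.344,0.515,0,0],[0.350,0.606,0,0]]]'
python3 -m pendant '[[[-0.006,0.091,0,0],[-0.024,0.181,0,0],[-0.053,0.268,0,0],[-0.094,0.350,0,0],[-0.145,0.426,0,0],[-0.205,0.495,0,0],[-0.274,0.555,0,0],[-0.350,0.606,0,0]]]'
```

```text
time_s: 19.9
tcp_pos: [0.4972, 0.0232, 0.2529]
ee_rot: [[-0.098, -0.995, 0.003], [-0.995, 0.098, 0.0], [-0.001, -0.003, -1.0]]
wrist_force: [8.2, 1.5, -1.0]
gripper_width: 0.249
gripper_force: 30.0
time_s: 20.7
tcp_pos: [0.4402, 0.0648, 0.2538]
ee_rot: [[-0.097, -0.995, 0.004], [-0.995, 0.097, 0.001], [-0.002, -0.004, -1.0]]
wrist_force: [8.9, 1.4, -1.1]
gripper_width: 0.245
gripper_force: 30.0
```

```bash
python3 -m pendant '[[[-0.082,0.037,0,0],[-0.169,0.064,0,0],[-0.259,0.079,0,0],[-0.350,0.084,0,0],[-0.441,0.077,0,0],[-0.531,0.058,0,0],[-0.618,0.028,0,0],[-0.700,-0.012,0,0]]]'
python3 -m pendant '[[[-0.076,-0.051,0,0],[-0.145,-0.111,0,0],[-0.205,-0.180,0,0],[-0.256,-0.256,0,0],[-0.297,-0.338,0,0],[-0.326,-0.425,0,0],[-0.344,-0.515,0,0],[-0.350,-0.606,0,0]]]'
python3 - <<'E'
from h import *
c=optics.get_calibration("wrist")
im=optics.capture("scene");cv2.imwrite("pics/s8.png",im[:,:,::-1])
for n in("scene",):
    for d in("pics/scene6.png","pics/s8.png"):
        i=cv2.imread(d);q=i[275:300,305:335];print(d,q.mean((0,1)).round(1))
E
```

```text
time_s: 21.5
tcp_pos: [0.446, 0.1321, 0.2537]
ee_rot: [[-0.098, -0.995, -0.003], [-0.995, 0.098, -0.004], [0.004, 0.003, -1.0]]
wrist_force: [0.8, -3.0, 5.9]
gripper_width: 0.25
gripper_force: 30.0
time_s: 22.3
tcp_pos: [0.5097, 0.163, 0.2538]
ee_rot: [[-0.097, -0.995, -0.003], [-0.995, 0.097, 0.001], [-0.0, 0.003, -1.0]]
wrist_force: [-2.6, 2.7, 6.5]
gripper_width: 0.249
gripper_force: 30.0
pics/scene6.png [73.1 81.4 81.7]
pics/s8.png [ 97.6 107.9 108.3]
```

```bash
python3 -m pendant '[[[0.006,-0.091,0,0],[0.024,-0.181,0,0],[0.053,-0.268,0,0],[0.094,-0.350,0,0],[0.145,-0.426,0,0],[0.205,-0.495,0,0],[0.274,-0.555,0,0],[0.350,-0.606,0,0]]]'
python3 -m pendant '[[[0.082,-0.040,0,0],[0.169,-0.070,0,0],[0.259,-0.088,0,0],[0.350,-0.094,0,0],[0.441,-0.088,0,0],[0.531,-0.070,0,0],[0.618,-0.040,0,0],[0.700,0,0,0]]]'
python3 -m pendant '[[[0.076,0.051,0,0],[0.145,0.111,0,0],[0.205,0.180,0,0],[0.256,0.256,0,0],[0.297,0.338,0,0],[0.326,0.425,0,0],[0.344,0.515,0,0],[0.350,0.606,0,0]]]'
python3 -m pendant '[[[-0.006,0.091,0,0],[-0.024,0.181,0,0],[-0.053,0.268,0,0],[-0.094,0.350,0,0],[-0.145,0.426,0,0],[-0.205,0.495,0,0],[-0.274,0.555,0,0],[-0.350,0.606,0,0]]]'
python3 -m pendant '[[[-0.082,0.040,0,0],[-0.169,0.070,0,0],[-0.259,0.088,0,0],[-0.350,0.094,0,0],[-0.441,0.088,0,0],[-0.531,0.070,0,0],[-0.618,0.040,0,0],[-0.700,0,0,0]]]'
python3 - <<'E'
from h import *
P=np.array([(.5683,.1219),(.5602,.0511),(.4972,.0232),(.4402,.0648),(.446,.1321),(.5097,.163)])
A=np.c_[2*P,np.ones(len(P))];x=np.linalg.lstsq(A,(P**2).sum(1),rcond=None)[0];print(x[:2],np.sqrt(x[2]+x[:2]@x[:2]))
print(sense()["tcp_pos"])
E
```

```text
time_s: 23.15
tcp_pos: [0.5681, 0.1222, 0.2538]
ee_rot: [[-0.097, -0.995, 0.0], [-0.995, 0.097, 0.001], [-0.001, -0.0, -1.0]]
wrist_force: [1.6, 3.7, 4.6]
gripper_width: 0.253
gripper_force: 30.0
time_s: 23.95
tcp_pos: [0.5606, 0.0513, 0.2537]
ee_rot: [[-0.098, -0.995, -0.001], [-0.995, 0.098, -0.0], [0.0, 0.001, -1.0]]
wrist_force: [-0.5, 3.7, 6.4]
gripper_width: 0.249
gripper_force: 30.0
time_s: 24.75
tcp_pos: [0.4997, 0.0231, 0.253]
ee_rot: [[-0.099, -0.995, 0.006], [-0.995, 0.099, 0.0], [-0.001, -0.005, -1.0]]
wrist_force: [9.5, 0.8, -2.7]
gripper_width: 0.247
gripper_force: 30.0
time_s: 25.55
tcp_pos: [0.4405, 0.0643, 0.2538]
ee_rot: [[-0.097, -0.995, 0.001], [-0.995, 0.097, -0.001], [0.001, -0.001, -1.0]]
wrist_force: [7.8, -0.3, -0.1]
gripper_width: 0.247
gripper_force: 30.0
time_s: 26.35
tcp_pos: [0.4464, 0.1328, 0.2538]
ee_rot: [[-0.098, -0.995, -0.002], [-0.995, 0.098, -0.004], [0.004, 0.002, -1.0]]
wrist_force: [2.5, -4.0, 4.4]
gripper_width: 0.25
gripper_force: 30.0
[0.50427004 0.0931086 ] 0.07011327408730775
[0.44642227 0.13276557 0.25376075]
```

```bash
python3 -m pendant '[[[-0.076,-0.051,0,0],[-0.145,-0.111,0,0],[-0.205,-0.180,0,0],[-0.256,-0.256,0,0],[-0.297,-0.338,0,0],[-0.326,-0.425,0,0],[-0.344,-0.515,0,0],[-0.350,-0.614,0,0]]]' >/dev/null
python3 -m pendant '[[[0,0,0,0],[0,0,0,0],[0,0,0,0]]]'
```

```text
time_s: 27.45
tcp_pos: [0.5118, 0.1629, 0.2538]
ee_rot: [[-0.098, -0.995, -0.0], [-0.995, 0.098, -0.0], [0.0, 0.0, -1.0]]
wrist_force: [2.2, -0.5, 5.7]
gripper_width: 0.25
gripper_force: 30.0
```

```bash
python3 -m pendant '[[[0,0,0,0],[0,0,0,0],[0,0,0,0],[0,0,0,0],[0,0,0,0]]]' 0.4 >/dev/null
python3 -m pendant '[[[0,0,-0.2,0],[0,0,-0.4,0],[0,0,-0.6,0],[0,0,-0.85,0],[0,0,-0.85,0],[0,0,-0.85,0]]]'
python3 k.py
python3 -m pendant '[[[-0.2,0,-0.3,0],[-0.5,0,-0.6,0],[-0.8,0,-0.9,0],[-1,0,-1,0],[-1,0,-1,0]]]' >/dev/null
python3 - <<'E'
from h import *
for n in("scene","side"):
    im=optics.capture(n);cv2.imwrite(f"pics/{n}9.png",im[:,:,::-1])
    a=cv2.imread(f"pics/{n}0.png");d=cv2.absdiff(a,im[:,:,::-1]).max(2);d=(d>40).astype(np.uint8)
    N,l,st,ce=cv2.connectedComponentsWithStats(d);print(n,[(st[j].tolist()) for j in range(1,N) if st[j,4]>60])
    h=cv2.cvtColor(im,cv2.COLOR_RGB2HSV);m=cv2.inRange(h,(18,110,40),(35,255,255));N,l,st,ce=cv2.connectedComponentsWithStats(m);print([st[j].tolist() for j in range(1,N) if st[j,4]>30])
    m=cv2.inRange(h,(3,100,50),(17,255,255));N,l,st,ce=cv2.connectedComponentsWithStats(m);print("brown",[st[j].tolist() for j in range(1,N) if st[j,4]>8])
E
```

```text
time_s: 28.55
tcp_pos: [0.5116, 0.1628, 0.3385]
ee_rot: [[-0.098, -0.995, 0.0], [-0.995, 0.098, 0.001], [-0.001, 0.0, -1.0]]
wrist_force: [-0.1, 0.7, -0.1]
gripper_width: 0.597
gripper_force: 0.0
px 1140 301 335 232 277
[[232, 322, 324], [238, 315, 331], [244, 312, 333], [250, 305, 335], [256, 301, 335], [262, 302, 335], [268, 303, 333], [274, 308, 328]]
[0.51162372 0.16284045 0.33849734] pred px of knob top disc centre below tcp: [315.92988755 262.47101826] edge [[316.0, 242.0], [316.0, 282.0], [337.0, 262.0], [295.0, 262.0]]
scene [[21, 0, 74, 48, 2208], [159, 0, 98, 132, 6019], [0, 34, 85, 65, 3555], [0, 87, 73, 145, 7349], [67, 103, 37, 96, 1802], [261, 198, 17, 25, 129], [0, 256, 204, 224, 14756], [212, 266, 60, 127, 4376], [104, 275, 21, 20, 195], [308, 286, 46, 47, 1090], [392, 336, 58, 56, 2198], [1, 346, 16, 18, 87], [201, 409, 72, 57, 1848], [167, 420, 24, 56, 670], [224, 467, 11, 13, 78], [116, 471, 22, 9, 78]]
[[193, 79, 35, 21, 126], [286, 188, 19, 16, 194], [313, 194, 24, 23, 152], [308, 289, 42, 37, 724]]
brown [[253, 193, 10, 17, 128], [295, 196, 3, 6, 9], [320, 214, 6, 2, 11], [428, 256, 6, 4, 10], [414, 269, 10, 7, 25], [320, 299, 11, 7, 61]]
side [[0, 0, 157, 78, 4860], [145, 0, 26, 10, 118], [250, 9, 38, 37, 1036], [234, 46, 77, 73, 2240], [122, 68, 48, 90, 2124], [25, 77, 40, 15, 458], [0, 82, 12, 13, 127], [275, 183, 11, 16, 70], [10, 205, 69, 132, 2846], [181, 218, 7, 16, 70], [195, 250, 81, 84, 2391], [303, 259, 26, 18, 304], [85, 266, 62, 61, 1491], [279, 282, 32, 32, 215], [280, 302, 34, 28, 419], [105, 326, 65, 52, 1130], [42, 338, 48, 43, 1036], [299, 350, 45, 66, 2163]]
[[250, 82, 33, 5, 89], [278, 289, 33, 37, 759]]
brown [[278, 183, 7, 16, 95], [346, 222, 18, 15, 153], [357, 246, 4, 4, 10], [290, 297, 7, 3, 12], [410, 311, 4, 8, 13]]
```

```bash
python3 - <<'E'
from h import *
print(sense()["wrist_force"]);print(r.finish_job())
E
```

```text
[ 0.92137334 -0.52242545 -0.38810433]
the job is handed in; nothing more can be done
None
```

I handed the job in at about 29 s: the yellow mug is upright under the spout, the crank did two clockwise turns back to within about 0.02 rad of its home mark, and both are released. Walnut colour shows in the mug and none was picked up on the worktop, but I did not count the two nuts.

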